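# Press three shell inlays home in order

## Robot

A 6-joint arm with a two-finger parallel gripper is mounted at the origin on the work surface. World frame = base frame: x ahead of the robot, y to its left, z up, the work surface at z = 0. Lengths are in m, angles in degrees, forces in N, time in s.
With the tool pointing down it reaches from about 0.325 to 0.775 m from the base axis. Payload 5.5 kg.
Tool frame: the origin (TCP) lies between the finger pads; the fingertips stand 8 mm ahead of it and the grasp point (between the pads) lies 11 mm behind it (manip.nose_length is the distance from the TCP to the fingertips, in m); z points along the fingers, y is the direction in which the jaws open and shut (so a half turn about z gives the same grasp; the last joint's range is limited). The gripper opens to 85 mm and grips with 20 to 120 N. Pads are 22 mm wide; open, the fingers measure 114 mm over their backs; the gripper's body (76 mm by 85 mm) begins 54 mm behind the grasp point. The pads swing forward as they close: fully open they stand 13 mm farther back than shut.
Start: joints at [-67.42, 5.22, 70.514, -0, 104.267, -3.249], TCP at [0.261, -0.54, 0.239] pointing down, gripper open.
Joint ranges: [-164.24, 164.24], [-49.07, 125.15], [9.68, 141.18], [-86.29, 266.29], [3.28, 154.24], [-151.56, 151.56]. Speed limits (degrees/s): [147.25, 147.25, 172.46, 180, 180, 180].

## Interface

Orientations are given as [roll, pitch, yaw] about the fixed x, y, z axes, in that order (R = Rz(yaw) Ry(pitch) Rx(roll)).
In Python, from workcell import manip, planner, sensors, eyes, workorder gives the robot as it stands. Calls block until the motion is done:
- manip.reach(position, orientation): joint-space move of the TCP to a pose.
- manip.move_straight(position, speed=0.15, frame=None): straight line of the TCP; frame=None keeps the orientation; speed is the mean speed in m/s.
- manip.goto_joints(angles): joint-space move.
- manip.command_gripper(opening, squeeze=None): finger opening in m; squeeze is the grip in N (None keeps the last); returns when the fingers have stopped.
- manip.dwell(seconds).
- planner.solve_ik(position, orientation): joint angles nearest the present ones, or None.
- sensors.get_state(): the state.
- eyes.grab_frame(name): name is "scene" or "top"; returns a dict with "frame" (400x640x3 uint8, red, green, blue), "fx", "fy", "cx", "cy" (pixels), "position" and "attitude" of the camera in the world. Camera axes: x right, y up, looking along -z (the intrinsics and any distortion apply to the point x, -y, -z); pixel columns grow to the right and rows downward; lengths in m; the calibration is good to about 2 mm. A picture is of the moment at which its call begins. There is no depth.
A pose or a line that the arm cannot do raises manip.MotionError and nothing moves.
- workorder.sign_off(): hands the job in, once; it reports no verdict.
Trained networks look in a picture, given as the dict that the camera call returned (one of the last four; its "shot" number tells which), for a name from the list of things; names that differ only in an ending like _2 or _b are one class to them, and where a whole thing is asked for, a point or a joint stands for the part that bears it (a point fixed in the world has none). Each returns a list of dicts, best first, with "confidence" (0 to 1); they miss things now and then, are a little off and sometimes report something else, mostly with a low value. They report only what shows in the picture. A call takes as long as a camera call. They do not tell look-alikes from the thing itself.
- eyes.masks_of(picture, target): "mask" (400x640 bool, what is visible of it) and "uv" ([column, row] in pixels, amid what is visible of it).
- eyes.pinpoint(picture, target): "uv" ([column, row] in pixels: a listed point, or the origin of a listed thing).
The state is a dict: "clock": time; "joint_positions": joint angles; "qvel": joint speeds; "effort": joint torques, N m; "ee_pos": TCP position; "eef_rot": TCP orientation; "ft_force": force on the tool from outside, world axes, zero at the start; "ft_torque": the same for the moment, N m; "grip_width": finger opening in m.
Only numpy, scipy, OpenCV 4.12 (cv2) and the standard library are available. Lean on these libraries where they do the work, as an engineer would, in place of code of your own. Each camera call takes 0.05 s, during which the arm holds its last target.

## Task

The shell plaques on the three small lacquer boxes still stand proud on their dowels. With the fingertips, lightly press each one down until it is flush with its box top, in the order they were glued: first the round teal one, then the square white one, then the oblong golden one, not touching a plaque or its box before its turn. Do not pick up, shove or tip the boxes, and leave everything else on the bench where it is.

Things in the scene. Friction and masses are not known exactly. Their poses are not given: they have to be found in the camera images.
- box_round: Small solid black lacquer box, loose, about 0.4 kg, 70 x 70 mm and 36 mm tall, upright on the bench at some yaw; origin at the centre of its underside, z up. In the middle of its top is the round teal abalone plaque, 42 mm across.
- round_face (a point): Centre of the upper face of the round teal abalone plaque, 42 mm across. The face is level, and starts 6 to 8 mm above the box's top (42 to 44 mm above the bench); pressed home it is flush, 36 mm above the bench.
- round_plaque (a joint): How far this plaque is pressed in, m: 0 = 8 mm proud, 0.008 = fully home and flush (a hard stop); starts at 0 to 0.002. It slides straight down against steady dowel friction of about 2.5 N (a little more if pushed fast) and stays where it is left.
- box_square: Small solid red lacquer box, loose, about 0.4 kg, 70 x 70 mm and 36 mm tall, upright on the bench at some yaw; origin at the centre of its underside, z up. In the middle of its top is the square pearly-white plaque, 38 x 38 mm.
- square_face (a point): Centre of the upper face of the square pearly-white plaque, 38 x 38 mm. The face is level, and starts 6 to 8 mm above the box's top (42 to 44 mm above the bench); pressed home it is flush, 36 mm above the bench.
- square_plaque (a joint): How far this plaque is pressed in, m: 0 = 8 mm proud, 0.008 = fully home and flush (a hard stop); starts at 0 to 0.002. It slides straight down against steady dowel friction of about 2.5 N (a little more if pushed fast) and stays where it is left.
- box_oblong: Small solid brown lacquer box, loose, about 0.4 kg, 70 x 70 mm and 36 mm tall, upright on the bench at some yaw; origin at the centre of its underside, z up. In the middle of its top is the oblong golden shell plaque, 54 mm (along the box's x) x 28 mm (along y).
- oblong_face (a point): Centre of the upper face of the oblong golden shell plaque, 54 mm (along the box's x) x 28 mm (along y). The face is level, and starts 6 to 8 mm above the box's top (42 to 44 mm above the bench); pressed home it is flush, 36 mm above the bench.
- oblong_plaque (a joint): How far this plaque is pressed in, m: 0 = 8 mm proud, 0.008 = fully home and flush (a hard stop); starts at 0 to 0.002. It slides straight down against steady dowel friction of about 2.5 N (a little more if pushed fast) and stays where it is left.
- vase: Bystander: glossy brown lacquer vase, loose, 92 mm across, 160 mm tall; origin under its centre.
- bowl: Bystander: round red lacquer bowl with gilt rim, loose, 110 mm across, 55 mm tall; origin under its centre.
- shell0: Bystander: bottom one of a stack of three loose abalone plaques, each 60 x 45 x 6 mm; origin at the centre of its underside.
- shell1: Bystander: middle one of a stack of three loose abalone plaques, each 60 x 45 x 6 mm; origin at the centre of its underside.
- shell2: Bystander: top one of a stack of three loose abalone plaques, each 60 x 45 x 6 mm; origin at the centre of its underside.
- awl: Bystander: bone awl lying loose along its own x, 135 mm long (from -68 to +68 mm), 18 mm wide, 16 mm high; origin on its underside.
- pusher: Bystander: brass inlay pusher with dark wooden handle, lying loose along its own x, 130 mm long (from -60 to +70 mm), 16 mm wide and high; origin on its underside.
Not all that is in view belongs to the job. Leave any blue or purple look-alike of the box_round alone.

How it is judged (in metres and radians):
On the way, in this order (a step that is already met when the one before it is completed fails the run):
1. the round plaque is pressed home (to within 2 mm of flush) (value of joint round_plaque above 0.006 m), for 0.1 s.
2. the square plaque is pressed home (to within 2 mm of flush) (value of joint square_plaque above 0.006 m), for 0.1 s.
3. the oblong plaque is pressed home (to within 2 mm of flush) (value of joint oblong_plaque above 0.006 m), for 0.1 s.
At the end, for the whole second after the job is handed in: All three plaques are within 2 mm of flush, pressed in the order round, square, oblong; each box stands still and upright within 20 mm of where it began, and the vase, bowl, three stacked plaques, awl and pusher are within 20 mm of where they began (value of joint each of round_plaque, square_plaque, oblong_plaque above 0.006 m and distance of each of box_round, box_square, box_oblong, vase, bowl, shell0, shell1, shell2, awl, pusher from where it was at the start of the episode below 0.02 m and angle between each of box_round, box_square, box_oblong's own z axis and vertical below 0.1 rad and linear speed of each of box_round, box_square, box_oblong below 0.02 m/s); the robot touches nothing.
It fails at once if a plaque or its box is pushed harder than 22 N (contact force between the arm and box_round above 22 N or contact force between the arm and box_square above 22 N or contact force between the arm and box_oblong above 22 N).
It fails at once if the square plaque or its box is touched before the round plaque is home (contact force between the arm and box_square above 0.5 N and value of joint round_plaque below 0.006 m).
It fails at once if the oblong plaque or its box is touched before the round and square plaques are home (contact force between the arm and box_oblong above 0.5 N and value of joint any of round_plaque, square_plaque below 0.006 m).
It fails at once if a box is lifted more than 6 mm, tipped, or shoved more than 20 mm (height (world z) of any of box_round, box_square, box_oblong above 0.006 m or angle between any of box_round, box_square, box_oblong's own z axis and vertical above 0.15 rad or distance of any of box_round, box_square, box_oblong from where it was at the start of the episode above 0.02 m).
It fails at once if the vase, bowl, stacked plaques, awl or pusher is shifted more than 20 mm (distance of any of vase, bowl, shell0, shell1, shell2, awl, pusher from where it was at the start of the episode above 0.02 m).
It also fails if it takes over 42 s, if anything falls off the work surface, if the arm or the gripper's body presses on something with over 40 N, if the wrist force passes 120 N, or if a joint passes its speed limit or range.

## Working session

There is one attempt and no reset: what is moved stays moved. The work goes in short steps, each a Python script; the robot and the scene stay as the last script left them, time stands still between calls to the robot, and variables do not carry over. Pictures are saved under pics/ and viewed, and the job is handed in when it is done.

```bash
mkdir -p pics
cat > h.py <<'E'
import numpy as np, cv2
from workcell import manip, planner, sensors, eyes, workorder
from scipy.spatial.transform import Rotation as R
def save(n,im,s=1): cv2.imwrite('pics/'+n+'.png',cv2.cvtColor(cv2.resize(im,None,fx=s,fy=s,interpolation=cv2.INTER_CUBIC),cv2.COLOR_RGB2BGR))
E
ls
python3 - <<'E'
from h import *
for n in ("scene","top"):
    p=eyes.grab_frame(n); save(n+"0",p["frame"],1.25)
    print({k:v for k,v in p.items() if k!="frame"})
    for t in ("round_face","square_face","oblong_face"):
        print(t,[(np.round(d["uv"],1).tolist(),round(d["confidence"],2)) for d in eyes.pinpoint(p,t)])
print(sensors.get_state())
E
```

```text
h.py
pics
{'fx': 421.9335412979163, 'fy': 421.9335412979163, 'cx': 326.7884193722048, 'cy': 201.34467350359373, 'position': array([1.32206295, 0.18312059, 0.64932792]), 'attitude': array([51.77067232,  0.33808938, 97.21643   ]), 'shot': 1}
round_face [([344.3, 171.7], 0.66), ([437.6, 184.1], 0.63), ([386.8, 205.6], 0.48)]
square_face [([197.3, 193.5], 0.75)]
oblong_face [([290.8, 208.4], 0.55)]
{'fx': 486.1250878416381, 'fy': 486.1250878416381, 'cx': 321.7978775131193, 'cy': 199.63041956092613, 'position': array([0.3634336 , 0.07267428, 1.44034609]), 'attitude': array([  8.29306472,   1.10407652, -89.68685526]), 'shot': 2}
round_face [([238.5, 239.4], 0.67), ([278.3, 207.9], 0.61), ([312.3, 248.2], 0.53)]
square_face [([437.4, 201.5], 0.49), ([223.8, 183.3], 0.45)]
oblong_face []
{'clock': 0.4, 'joint_positions': array([-6.74195317e+01,  5.22563704e+00,  7.05219992e+01, -1.50172283e-03,
        1.04268656e+02, -3.24797665e+00]), 'qvel': array([-0.05432878, -0.09616832, -0.09557135,  0.00810608,  0.13382465,
        0.13972037]), 'effort': array([-1.50005071e-03, -4.57738066e+01, -4.17458868e+01, -2.92716031e-04,
        2.44825918e-03,  3.68290921e-05]), 'ee_pos': array([ 0.26139287, -0.54003577,  0.23913285]), 'eef_rot': array([-1.79983651e+02,  5.30081534e-04,  2.58280751e+01]), 'ft_force': array([-0.30678897,  0.33936456, -0.00571232]), 'ft_torque': array([-0.03452322, -0.00825851,  0.00972132]), 'grip_width': 0.08523486529783139}
```

View pics/scene0.png

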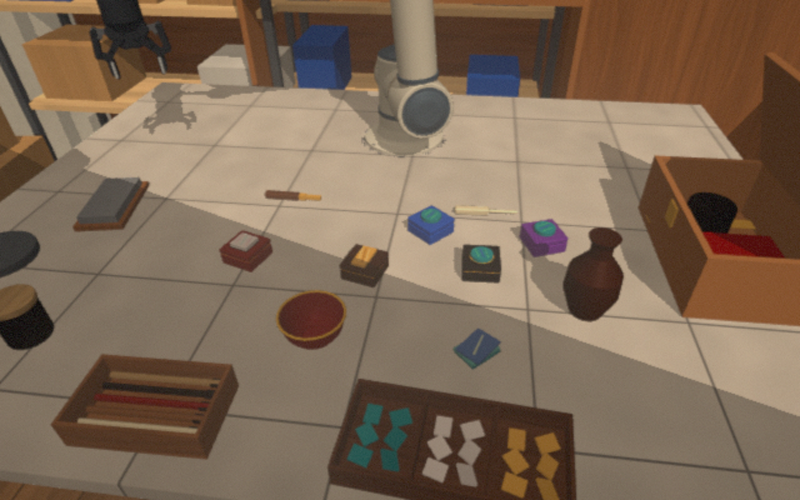

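View pics/top0.png

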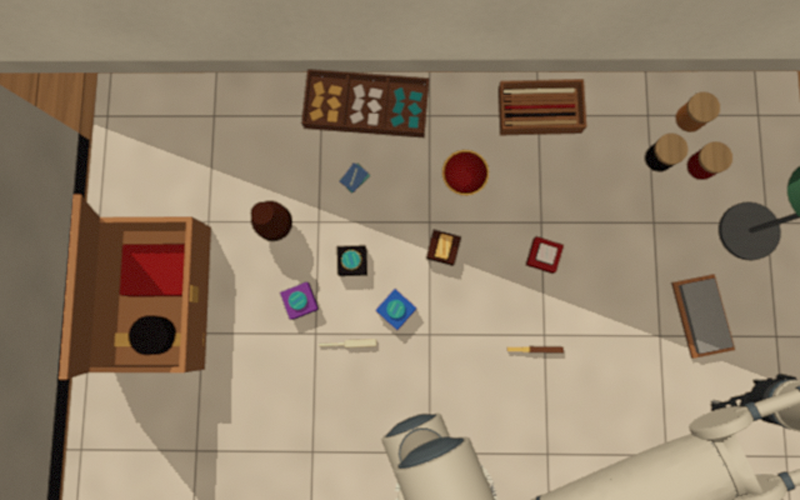

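Scene picture: three round-teal candidates. They are the blue box (344,172), the purple box (438,184) and the black box (387,206) in scene pixels, which are (312,248), (239,239) and (278,208) in top. The black box fits the description. Square: red box at scene (197,194), top (437,202). Oblong: brown box at scene (291,208), top (~355,198). I'll locate all three and check close crops.

```bash
cat >> h.py <<'E'
def ray(p,uv):
    d=np.array([(uv[0]-p["cx"])/p["fx"],-(uv[1]-p["cy"])/p["fy"],-1.])
    return p["position"],R.from_euler('xyz',p["attitude"],degrees=True).apply(d)
def atz(p,uv,z):
    o,d=ray(p,uv); return o+d*(z-o[2])/d[2]
def tri(p,u,q,v):
    o1,d1=ray(p,u);o2,d2=ray(q,v); A=np.stack([d1,-d2],1); s=np.linalg.lstsq(A,o2-o1,rcond=None)[0]
    a=o1+s[0]*d1;b=o2+s[1]*d2; return (a+b)/2,np.linalg.norm(a-b)
E
python3 - <<'E'
from h import *
s=eyes.grab_frame("scene"); t=eyes.grab_frame("top")
N={"round":((387,206),(281,208)),"square":((197,194),(437,202)),"oblong":((291,208),(355,198))}
tiles=[]
for n,g in N.items():
    for p,gu in zip((s,t),g):
        f=[("pin",d["uv"]) for d in eyes.pinpoint(p,n+"_face")]
        for d in eyes.masks_of(p,"box_"+n):
            m=d["mask"]; 
            f.append(("mask%d"%m.sum(),d["uv"]))
            if np.hypot(*(np.array(d["uv"])-gu))<12:
                r=cv2.minAreaRect(np.argwhere(m)[:,::-1].astype(np.float32)); f.append(("rect%s"%str(np.round(r[1],1))+"%.0f"%r[2],r[0]))
        # colour centroid of plaque
        x,y=gu; c=p["frame"][y-14:y+15,x-14:x+15].astype(int)
        for k,u in f:
            if np.hypot(*(np.array(u)-gu))<12: print(n,p["shot"],k,np.round(u,1),np.round(atz(p,u,.043),4))
        tiles.append(cv2.resize(p["frame"][y-25:y+25,x-25:x+25],(260,260),interpolation=cv2.INTER_CUBIC))
save("crops",np.vstack([np.hstack(tiles[::2]),np.hstack(tiles[1::2])]))
for n,u in dict(vase=(217,175),bowl=(373,138),awl=(279,275),pusher=(428,280),blue=(317,247),purple=(239,240)).items(): print(n,np.round(atz(t,u,.01),3))
E
```

```text
round 3 pin [386.8 202.8] [0.5479 0.2212 0.043 ]
round 3 mask946 [385.5 212.1] [0.5821 0.2188 0.043 ]
round 3 rect[31. 31.]90 [384.5 210.5] [0.5766 0.2164 0.043 ]
round 3 mask192 [384.9 204.8] [0.5559 0.217  0.043 ]
round 3 rect[12. 17.]90 [384.5 203. ] [0.5493 0.2159 0.043 ]
round 4 pin [278.9 210.5] [0.5348 0.225  0.043 ]
round 4 mask641 [280.6 210.9] [0.5337 0.22   0.043 ]
round 4 rect[25. 25.]90 [280.5 208.5] [0.5407 0.2205 0.043 ]
square 3 pin [196.5 193.5] [ 0.5656 -0.2296  0.043 ]
square 3 mask968 [196.5 199. ] [ 0.5862 -0.2217  0.043 ]
square 3 rect[40.5 30.4]18 [196.2 200.4] [ 0.5914 -0.2205  0.043 ]
square 4 pin [438.3 201.3] [ 0.563  -0.2361  0.043 ]
square 4 mask596 [433.2 204.8] [ 0.5528 -0.2212  0.043 ]
square 4 rect[25.  24.7]18 [435.1 203.3] [ 0.557  -0.2266  0.043 ]
oblong 3 pin [289.4 206.6] [5.883e-01 4.000e-04 4.300e-02]
oblong 3 mask978 [291.7 212.7] [0.6091 0.0098 0.043 ]
oblong 3 rect[37.8 30.6]14 [290.5 211.9] [0.6066 0.0066 0.043 ]
oblong 4 pin [354.7 196.2] [0.5773 0.0052 0.043 ]
oblong 4 mask645 [356.1 194.9] [0.5812 0.0011 0.043 ]
oblong 4 rect[25.2 26.4]14 [353.9 197.4] [0.5739 0.0075 0.043 ]
vase [0.646 0.417 0.01 ]
bowl [ 0.761 -0.052  0.01 ]
awl [0.35  0.225 0.01 ]
pusher [ 0.338 -0.207  0.01 ]
blue [0.431 0.115 0.01 ]
purple [0.451 0.345 0.01 ]
```

View pics/crops.png

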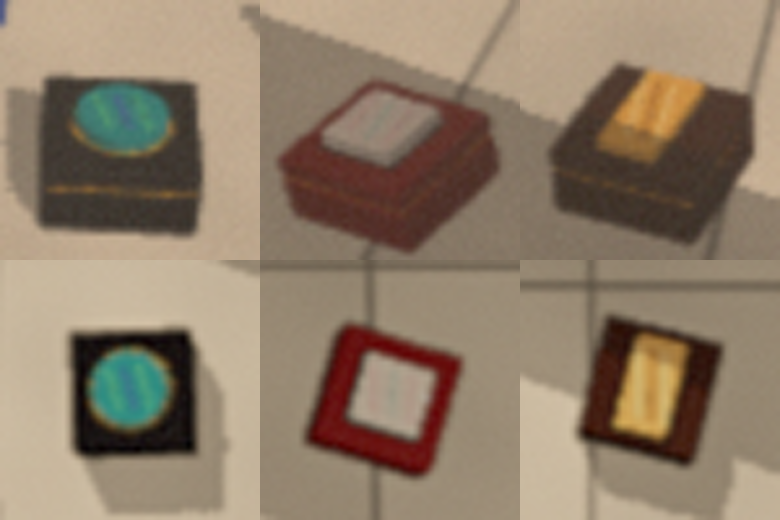

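Crops: black box with the round teal plaque, red box with the square white plaque and brown box with the oblong gold one, which confirms the choice. I'll refine the plaque centres by hand from the crops, then triangulate.

Run:
```python
from h import *
s=eyes.grab_frame("scene"); t=eyes.grab_frame("top")
N={"round":((385.6,203.2),(280.8,207.4)),"square":((195.3,192.3),(437.2,202.4)),"oblong":((290.8,204.5),(354.7,196.9))}
for n,(a,b) in N.items(): print(n,np.round(atz(s,a,.043),4),np.round(atz(t,b,.043),4),np.round(tri(s,a,t,b),4) if 0 else [np.round(x,4) for x in tri(s,a,t,b)])
print("TCP seen?")
for P in ((.545,.219),(.559,-.233),(.576,.005)):
  for yaw in (0,90,-90,45): 
    q=planner.solve_ik([*P,.06],[180,0,yaw]); print(P,yaw,None if q is None else np.round(q,0))
```

```text
round [0.5497 0.2184 0.043 ] [0.5439 0.2196 0.043 ] [array([0.5444, 0.2194, 0.0389]), np.float64(0.0014)]
square [ 0.5614 -0.2342  0.043 ] [ 0.5598 -0.2329  0.043 ] [array([ 0.5602, -0.2339,  0.0421]), np.float64(0.0017)]
oblong [0.5803 0.0021 0.043 ] [0.5753 0.0052 0.043 ] [array([0.5761, 0.0031, 0.0397]), np.float64(0.004)]
TCP seen?
(0.545, 0.219) 0 [ 19.   6.  88.  -0.  86. 109.]
(0.545, 0.219) 90 [19.  6. 88. -0. 86. 19.]
(0.545, 0.219) -90 None
(0.545, 0.219) 45 [19.  6. 88. -0. 86. 64.]
(0.559, -0.233) 0 [-26.   8.  85.  -0.  86.  64.]
(0.559, -0.233) 90 [-26.   8.  85.   0.  86. -26.]
(0.559, -0.233) -90 None
(0.559, -0.233) 45 [-26.   8.  85.  -0.  86.  19.]
(0.576, 0.005) 0 [-3.  4. 90. -0. 86. 87.]
(0.576, 0.005) 90 [-3.  4. 90.  0. 86. -3.]
(0.576, 0.005) -90 None
(0.576, 0.005) 45 [-3.  4. 90. -0. 86. 42.]
```

Heights come out at 39–42 mm and the rays miss by 4 mm or less, consistent with 43 mm. Starting with round: fingers shut, move to hover, then press with force watch.

```bash
cat >> h.py <<'E'
def st():
    s=sensors.get_state(); return s
def press(x,y,yaw,zend=0.0362):
    nose=manip.nose_length
    manip.move_straight([x,y,0.050+nose],speed=0.12)
    s0=st(); f0=s0["ft_force"][2]; print("start",round(s0["clock"],2),np.round(s0["ee_pos"],4),round(f0,2))
    z=0.0455; 
    while True:
        manip.move_straight([x,y,z+nose],speed=0.02)
        s=st(); f=s["ft_force"]-s0["ft_force"]; tip=s["ee_pos"][2]-nose
        print(round(s["clock"],2),"cmd%.2f tip%.2f"%(z*1e3,tip*1e3),np.round(f,2))
        if f[2]>7: print("STOP force"); break
        if z<=zend-0.0010: break
        z-=0.0005 if z>0.0372 else 0.00025
    manip.move_straight([x,y,0.075+nose],speed=0.1)
    print("end",st()["clock"])
E
python3 - <<'E'
from h import *
print(manip.nose_length)
manip.command_gripper(0.0); print(st()["clock"],st()["grip_width"])
manip.reach([.545,.219,.12],[180,0,90]); print(st()["clock"])
press(.545,.219,90)
E
```

```text
0.008
1.9667 0.0002973938261733643
4.85
start 5.52 [0.5453 0.219  0.0585] 0.07
5.89 cmd45.50 tip45.72 [-0.25 -0.95  0.01]
6.14 cmd45.00 tip45.04 [-0.55 -0.    0.02]
6.39 cmd44.50 tip44.47 [-1.17 -0.08  0.71]
6.64 cmd44.00 tip43.91 [-0.26 -0.57 -0.38]
6.89 cmd43.50 tip43.43 [ 0.08 -0.03  0.67]
7.14 cmd43.00 tip42.95 [-0.25 -0.11 -0.16]
7.39 cmd42.50 tip42.63 [-0.08 -0.32  0.48]
7.64 cmd42.00 tip42.23 [ 0.03 -0.25  2.86]
7.89 cmd41.50 tip41.59 [-0.5  -0.1   2.39]
8.14 cmd41.00 tip40.99 [-0.65  0.15  1.73]
8.39 cmd40.50 tip40.45 [ 0.2  -0.07  2.64]
8.64 cmd40.00 tip39.97 [0.68 0.74 1.66]
8.89 cmd39.50 tip39.47 [ 0.35 -0.43  2.31]
9.14 cmd39.00 tip38.99 [0.76 0.76 1.1 ]
9.39 cmd38.50 tip38.49 [1.07 0.21 2.13]
9.64 cmd38.00 tip37.99 [0.34 0.44 2.2 ]
9.89 cmd37.50 tip37.46 [0.21 0.38 1.4 ]
10.14 cmd37.00 tip36.93 [0.99 1.48 2.03]
10.39 cmd36.75 tip36.76 [1.13 0.28 1.83]
10.64 cmd36.50 tip36.51 [1.78 0.77 2.42]
10.89 cmd36.25 tip36.47 [0.74 0.48 2.69]
11.14 cmd36.00 tip36.44 [0.27 0.32 4.61]
11.39 cmd35.75 tip36.44 [-1.16 -0.56  5.9 ]
11.64 cmd35.50 tip36.43 [-1.48 -1.24  8.08]
STOP force
end 12.1833
```

Round: contact near 42.5 mm, about 2.5 N of steady friction, hard stop at 36.4 mm. A quick look, then the square.

Run:
```python
from h import *
manip.reach([.560,-.233,.12],[180,0,75]); 
p=eyes.grab_frame("scene"); t=eyes.grab_frame("top")
save("r1",np.hstack([cv2.resize(p["frame"][175:235,355:415],(390,390),interpolation=3),cv2.resize(t["frame"][180:240,250:310],(390,390),interpolation=3)]))
print(st()["clock"])
```

```text
13.95
```

View pics/r1.png

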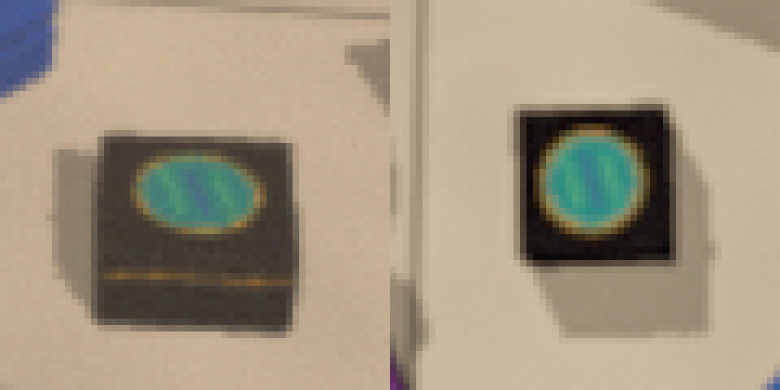

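The round plaque is flush and its box (top ≈ (281,208)) is unmoved. Now the square.

Run:
```python
from h import *
press(.560,-.233,75)
manip.reach([.577,.004,.12],[180,0,77]); 
p=eyes.grab_frame("scene"); t=eyes.grab_frame("top")
save("s1",np.hstack([cv2.resize(p["frame"][165:225,165:225],(390,390),interpolation=3),cv2.resize(t["frame"][175:235,405:465],(390,390),interpolation=3)]))
print(st()["clock"])
```

```text
start 14.62 [ 0.5603 -0.233   0.0585] -0.45
14.99 cmd45.50 tip45.71 [ 0.03 -0.26  1.17]
15.24 cmd45.00 tip45.05 [-0.04  0.17  0.2 ]
15.49 cmd44.50 tip44.41 [-0.33 -0.02  0.82]
15.74 cmd44.00 tip44.15 [-0.14 -0.59  1.62]
15.99 cmd43.50 tip43.76 [-0.19  0.12  2.11]
16.24 cmd43.00 tip43.09 [-0.04 -0.39  3.55]
16.49 cmd42.50 tip42.49 [-0.44 -1.01  2.37]
16.74 cmd42.00 tip41.97 [-0.03 -1.    2.27]
16.99 cmd41.50 tip41.48 [ 0.38 -0.27  2.54]
17.24 cmd41.00 tip40.98 [-0.28 -0.6   2.17]
17.49 cmd40.50 tip40.46 [ 0.7  -0.12  2.64]
17.74 cmd40.00 tip39.96 [ 1.18 -0.7   3.12]
17.99 cmd39.50 tip39.47 [ 1.44 -1.21  1.36]
18.24 cmd39.00 tip38.95 [ 0.97 -0.84  2.37]
18.49 cmd38.50 tip38.47 [ 1.2  -1.05  2.38]
18.74 cmd38.00 tip37.94 [ 2.06 -0.71  2.3 ]
18.99 cmd37.50 tip37.45 [ 0.7  -0.72  1.79]
19.24 cmd37.00 tip36.94 [ 0.8  -0.88  1.82]
19.49 cmd36.75 tip36.74 [ 1.88 -0.77  2.43]
19.74 cmd36.50 tip36.50 [ 1.64 -1.16  2.81]
19.99 cmd36.25 tip36.44 [ 0.52 -0.68  4.35]
20.24 cmd36.00 tip36.46 [ 0.88 -0.33  5.59]
20.49 cmd35.75 tip36.44 [-0.51 -1.05  6.82]
20.74 cmd35.50 tip36.41 [-1.09 -0.89  7.58]
STOP force
end 21.2833
22.3333
```

View pics/s1.png

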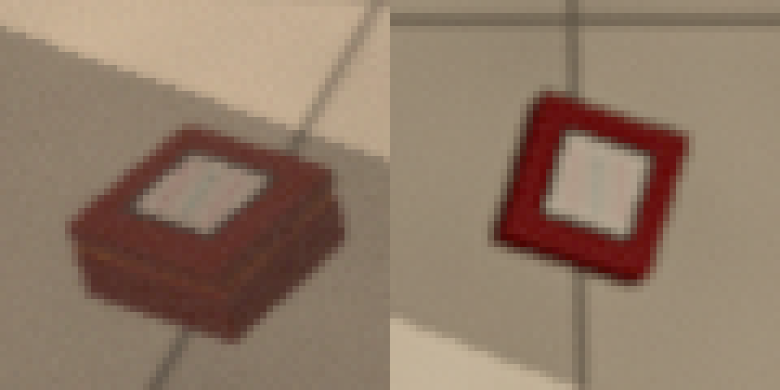

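The square plaque is flush and its box (top ≈ (437,203)) is in place. Now the oblong, with the fingers spread along its long axis.

Run:
```python
from h import *
press(.577,.004,77)
manip.move_straight([.577,.004,.18])
manip.reach([.35,-.40,.24],[180,0,60])
p=eyes.grab_frame("scene"); t=eyes.grab_frame("top")
save("o1",np.hstack([cv2.resize(p["frame"][175:235,260:320],(390,390),interpolation=3),cv2.resize(t["frame"][170:230,325:385],(390,390),interpolation=3)]))
save("top1",t["frame"],1.25)
print(st()["clock"],st()["ft_force"])
```

```text
start 23.0 [0.5773 0.0038 0.0585] -0.59
23.38 cmd45.50 tip45.72 [ 0.95 -0.86  0.09]
23.62 cmd45.00 tip45.05 [-0.23  0.08  0.92]
23.88 cmd44.50 tip44.45 [ 0.32 -0.34  1.27]
24.12 cmd44.00 tip43.94 [ 0.15 -0.97  0.03]
24.38 cmd43.50 tip43.44 [ 0.64 -0.45  0.97]
24.62 cmd43.00 tip42.95 [ 0.51 -0.71  0.84]
24.88 cmd42.50 tip42.62 [ 0.33 -1.59  1.04]
25.12 cmd42.00 tip42.27 [-0.25 -0.99  2.93]
25.38 cmd41.50 tip41.59 [-1.06 -0.98  3.65]
25.62 cmd41.00 tip40.99 [ 0.12 -0.37  3.19]
25.88 cmd40.50 tip40.45 [ 0.19 -0.26  1.61]
26.12 cmd40.00 tip39.95 [ 0.74 -0.78  2.55]
26.38 cmd39.50 tip39.50 [-0.35 -0.14  2.53]
26.62 cmd39.00 tip38.98 [ 1.4  -0.23  2.87]
26.88 cmd38.50 tip38.47 [ 0.81 -0.35  2.66]
27.12 cmd38.00 tip37.96 [ 1.15 -0.38  3.5 ]
27.38 cmd37.50 tip37.51 [1.95 0.11 2.31]
27.62 cmd37.00 tip36.98 [ 2.34 -0.92  2.8 ]
27.88 cmd36.75 tip36.75 [ 2.28 -0.41  2.15]
28.12 cmd36.50 tip36.53 [ 1.94 -1.3   2.53]
28.38 cmd36.25 tip36.46 [ 1.01 -0.38  4.01]
28.62 cmd36.00 tip36.46 [-1.08 -0.82  5.12]
28.88 cmd35.75 tip36.43 [ 0.25 -0.66  7.56]
STOP force
end 29.4167
32.025 [0.6769483  0.97771489 0.6007853 ]
```

View pics/o1.png

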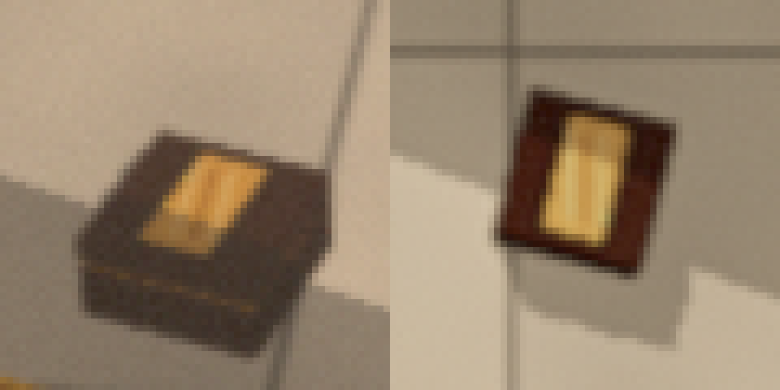

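View pics/top1.png

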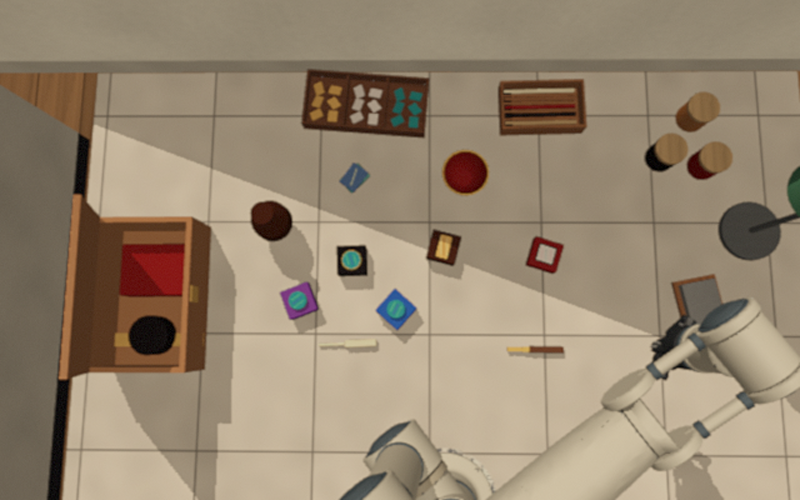

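All three plaques are flush. The boxes, vase (270,220), bowl (465,172), shell stack, awl and pusher sit at the same pixels as before, and the arm is clear. Handing in.

```bash
python3 -c "
from h import *
print(workorder.sign_off(), st()['clock'])"
```

```text
the job is handed in; nothing more can be done
the job is handed in; nothing more can be done
```

I pressed the three plaques down in order with the closed fingertips: round teal (black box), then square white, then oblong golden. The job was handed in just after 32 s, within the 42 s limit; sign-off gives no verdict.

- **Presses:** on each one I felt steady friction of roughly 2–3 N. It ended in a hard stop with the fingertips at about 36.4 mm. The highest wrist force I read was about 8 N, against the 22 N limit.
- **Final pictures:** all three plaques look flush. The boxes, the bystanders and the blue and purple look-alikes show no visible shift, and the arm was clear of everything.
- **Disagreements:** before pressing, the two cameras differed by up to about 6 mm on the plaque centres. I mostly followed the top view. The stop also read about 0.4 mm above the nominal 36 mm, well inside the 2 mm tolerance.

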